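# Run off a strip on the packing-bench tape machine

## Robot

A 6-joint arm with a two-finger parallel gripper is mounted at the origin on the work surface. World frame = base frame: x ahead of the robot, y to its left, z up, the work surface at z = 0. Lengths are in m, angles in rad, forces in N, time in s.
With the tool pointing down it reaches from about 0.4 to 0.825 m from the base axis. Payload 7 kg.
Tool frame: the origin (TCP) lies at the very end of the fingers, on their centre line; the grasp point (between the pads) lies 19 mm behind it (tcp_to_grasp is the distance from the TCP to the grasp point, in m); x points along the fingers, z is the direction in which the jaws open and shut, and the axes are right-handed (so a half turn about x gives the same grasp; the last joint's range is limited). The gripper opens to 88 mm and grips with 3 to 60 N. Pads are 19 mm wide; open, the fingers measure 130 mm over their backs; the gripper's body (78 mm by 193 mm) begins 47 mm behind the grasp point.
Start: joints at [1.506, 0.359, 0.012, 0, -1.224, -0.288], TCP at [0.233, 0.633, 0.227] pointing down, gripper open.
Joint ranges: [-3.07, 3.07], [-1.43, 2.12], [-1.02, 1.25], [-3.03, 1.67], [-3.05, -0], [-3.03, 3.03]. Speed limits (rad/s): [2.39, 2.39, 3.01, 3.14, 3.14, 3.14].

## Interface

Orientations are given as [roll, pitch, yaw] about the fixed x, y, z axes, in that order (R = Rz(yaw) Ry(pitch) Rx(roll)).
In Python, from station import get_state, grab_frame, job_done, tcp_to_grasp gives the robot as it stands. The module is installed in compiled form; this text tells all that it offers.
- The arm moves only by the shell command python3 -m crank 'ROWS' [FORCE]. ROWS is JSON, a list of rows, each a list of 7 numbers: the shift along the tool's x, y, z in m, then the turn, a rotation vector about the tool's x, y, z in rad, then the opening, from 0 (shut) to 1 (fully open). In form: [[x, y, z, wx, wy, wz, fingers], ...]. A call has 1 to 10 rows; each row is the pose to reach, as a shift and turn from the pose commanded when the call began, along the tool's axes at that moment; what a row does not reach only later rows make up. A row lasts 1/8 s, in which the tool goes at most 62.5 mm and 10.7 degrees, less where a joint would pass 70% of its speed; a pose out of reach is approached as far as the arm can. A call with a gripper value outside its range is refused whole. The fingers move at their own pace and stop on an object; FORCE is the grip in N (left out, the last holds). Time passes only in rows, so rows that repeat a pose let the fingers close. It gives the time, the measured TCP pose, the force and the opening at its end, in the units of the state.
- get_state(): the state, without advancing time (a new reading comes with each control period).
- grab_frame(name): name is "side" or "top"; returns a dict with "pixels" (480x640x3 uint8, red, green, blue), "vfov" (degrees; the focal length in pixels is half the picture's height over the tangent of half this angle, whatever the lens; pixels are square), "cx", "cy" (the principal point, pixels), "extrinsics" (4x4, takes a point from world to camera coordinates). Camera axes: x right, y up, looking along -z (the intrinsics and any distortion apply to the point x, -y, -z); pixel columns grow to the right and rows downward; lengths in m; the calibration is good to about 2 mm. A picture is of the moment at which its call begins. There is no depth.
- job_done(): hands the job in, once; it reports no verdict.
The state is a dict: "t": time; "q": joint angles; "qd": joint speeds; "joint_efforts": joint torques, N m; "eef_pos": TCP position; "ee_rot": TCP orientation; "force": force on the tool from outside, world axes, zero at the start; "moment": the same for the moment, N m; "width": finger opening in m.
Only numpy, scipy, OpenCV 4.12 (cv2) and the standard library are available. Lean on these libraries where they do the work, as an engineer would, in place of code of your own. Each camera call takes 0.05 s, during which the arm holds its last target.

## Task

Run off a strip of tape on the bench tape machine, pressing its controls with closed fingers in this order: first press the white-marked half of the red rocker fully down to switch the machine on, then push the blue length key fully down so that it stays down, then press the large green start key fully down, hold it for about two seconds and let it come back up. Do not press the yellow or the white length key, use no key before its turn, leave the machine switched on with the blue key down, and do not lift, carry or push about anything lying on the machine or the bench.

Things in the scene. Friction and masses are not known exactly. Their poses are not given: they have to be found in the camera images.
- machine: the bench tape machine, fixed: base 215 mm (its x) by 435 mm (its y). Origin at table height under the grey control deck (top 50 mm up; x -120..95, y -160..120 mm); x points away from the robot (yaw up to 0.35 rad either way), y left. Rocker pivot at (-45, 40) mm, start key at (-45, -55), length keys in a row at x 50, y -55, 0, 55, colours in any order. Tape roll and cheeks from y 162, 142 mm high
- rocker (a joint): angle of the red rocker, which tips about the machine's y axis: 0 = off (half nearer the robot level, far half raised by 0.44 rad), 0.44 rad = on (far half level, near half raised); grows as the far, white-marked half is pressed down. Friction (about 0.04 N m, some 2 N at the middle of the half) keeps it where it is left
- rocker_on_half (a point): point on the top face of the red rocker's far half (the one with the white square mark), 20 mm from the pivot in the machine's +x. The rocker is 28 mm wide and each half 30 mm long, V-shaped; its pivot edge is 68 mm above the table, this point about 76 mm and the outer end about 81 mm when off and both 68 mm when fully on, where the pressed half is level
- blue_key (a joint): travel of the blue length key, a push-latch key with no spring return: 0 = up, 0.007 m = fully down, grows as it is pressed straight down; it resists with about 3.5 N and stays where it is left
- blue_key_top (a point): round blue length key, cap 30 mm in diameter: centre of its flat top face, which stands 66 mm above the table when up and 59 mm when fully down; the upper 8 mm of the up cap stand clear of a 38 mm collar plate
- yellow_key (a joint): travel of the yellow length key, a push-latch key with no spring return: 0 = up, 0.007 m = fully down, grows as it is pressed straight down; it resists with about 3.5 N and stays where it is left; not to be pressed
- yellow_key_top (a point): round yellow length key, cap 30 mm in diameter: centre of its flat top face, which stands 66 mm above the table when up and 59 mm when fully down; the upper 8 mm of the up cap stand clear of a 38 mm collar plate
- white_key (a joint): travel of the white length key, a push-latch key with no spring return: 0 = up, 0.007 m = fully down, grows as it is pressed straight down; it resists with about 3.5 N and stays where it is left; not to be pressed
- white_key_top (a point): round white length key, cap 30 mm in diameter: centre of its flat top face, which stands 66 mm above the table when up and 59 mm when fully down; the upper 8 mm of the up cap stand clear of a 38 mm collar plate
- start (a joint): travel of the green start key: 0 = up, 0.007 m = fully down, grows as it is pressed straight down; it is sprung, fully down takes about 6 N, and it comes back up when let go
- start_top (a point): round green start key, cap 38 mm in diameter on a black housing: centre of its top face, 73 mm above the table when up and 66 mm when fully down
- small_roll: bystander, loose: small yellow tape roll lying flat on the right end of the machine's deck, 56 mm in diameter, 25 mm high; its origin is at the middle of its underside; to be left alone
- marker: bystander, loose: white square-bodied marker with a black cap, 126 mm long, 14.5 mm thick, lying on the deck's edge nearest the robot; its origin is at the middle of its underside; to be left alone
- tape_brown: bystander, loose: brown tape roll lying flat to the right of the machine, 104 mm in diameter, 50 mm high; its origin is at the middle of its underside; to be left alone
- tape_clear: bystander, loose: amber tape roll lying flat to the right of the machine and nearer the robot, 104 mm in diameter, 50 mm high; its origin is at the middle of its underside; to be left alone
- carton_a: bystander, loose: small white carton with a blue band, 120 x 80 x 60 mm high, beyond the machine; its origin is at the middle of its underside; to be left alone
- carton_b: bystander, loose: second small white carton, 120 x 80 x 60 mm high, beyond the machine, farther left; its origin is at the middle of its underside; to be left alone
- scraper: bystander, loose: orange-handled scraper lying flat, 150 mm long, 18 mm high, between the machine and the robot; its origin is at the middle of its underside; to be left alone

How it is judged:
By the outcome, as a careful person would: the job done as asked, in the order asked, and still so for the second after the job is handed in, with the robot touching nothing.
It also fails if it takes over 45 s, if anything falls off the work surface, if the arm or the gripper's body presses on something with over 40 N, if the wrist force passes 120 N, or if a joint passes its speed limit or range.

## Working session

There is one attempt and no reset: what is moved stays moved. The work goes in short steps, Python scripts to look and compute and a shell command to move; the robot and the scene stay as the last step left them, time stands still between calls to the robot, and variables do not carry over. Pictures are saved under pics/ and viewed, and the job is handed in when it is done.

```bash
mkdir -p pics; python3 - <<'E'
from station import *
import cv2
s=get_state();print({k:s[k] for k in('t','eef_pos','ee_rot','force','width')},tcp_to_grasp)
for n in('side','top'):
    f=grab_frame(n);cv2.imwrite(f'pics/{n}0.png',f['pixels'][:,:,::-1]);print(n,{k:v for k,v in f.items() if k!='pixels'})
E
```

```text
{'t': 0.0, 'eef_pos': array([0.23308932, 0.63296674, 0.2256268 ]), 'ee_rot': array([ 0.08190372,  1.56915971, -1.84180966]), 'force': array([-0.02248579, -0.51083572,  0.35317668]), 'width': 0.08776808558841796} 0.0188
side {'vfov': 47.87741925003584, 'cx': 320.9172707727257, 'cy': 238.19768588799587, 'extrinsics': array([[-0.91719147, -0.39797949, -0.01929082,  0.48806906],
       [ 0.22559135, -0.5585914 ,  0.79817554, -0.21039853],
       [-0.32843318,  0.72772795,  0.602116  , -0.80095555],
       [ 0.        ,  0.        ,  0.        ,  1.        ]])}
top {'vfov': 55.5981394206229, 'cx': 309.00626313166856, 'cy': 241.24765460754574, 'extrinsics': array([[-0.02651486, -0.99951814,  0.0161382 , -0.02769832],
       [ 0.9925975 , -0.02441035,  0.11897204, -0.54262891],
       [-0.11852077,  0.01917326,  0.99276644, -0.77218005],
       [ 0.        ,  0.        ,  0.        ,  1.        ]])}
```

View pics/top0.png

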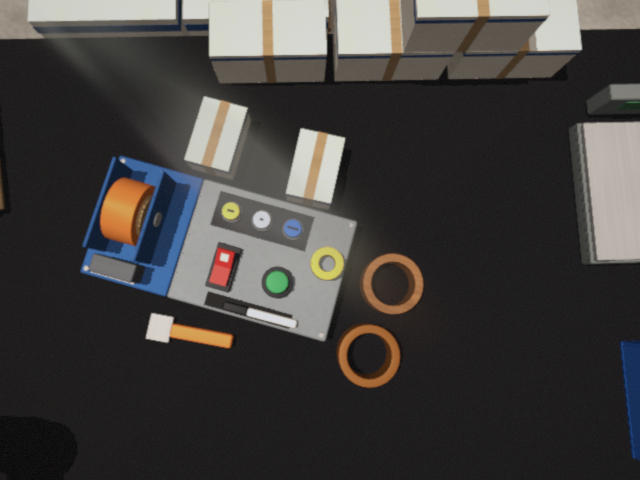

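View pics/side0.png

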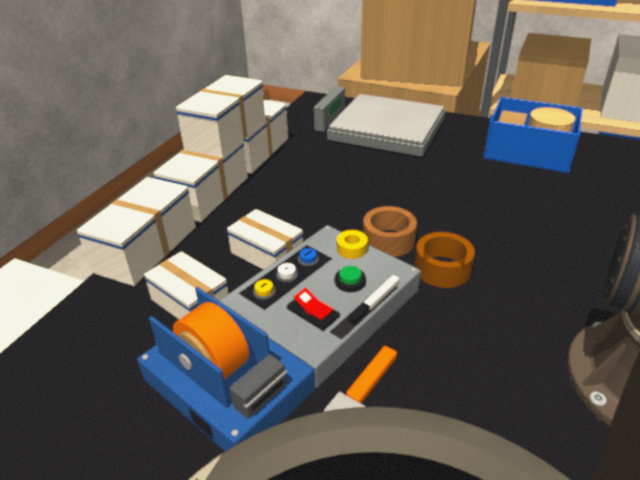

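```bash
python3 - <<'E'
import cv2
i=cv2.imread('pics/top0.png')[170:350,160:370];cv2.imwrite('pics/topc.png',cv2.resize(i,None,fx=3.5,fy=3.3333,interpolation=cv2.INTER_CUBIC))
i=cv2.imread('pics/side0.png')[220:350,220:420];cv2.imwrite('pics/sidec.png',cv2.resize(i,None,fx=4,fy=4,interpolation=cv2.INTER_CUBIC))
E
```

```text
(no output)
```

View pics/topc.png

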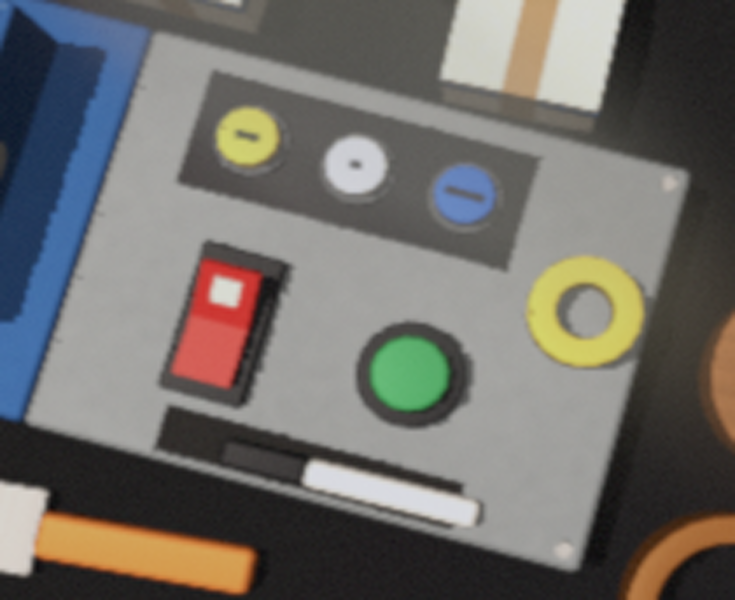

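View pics/sidec.png

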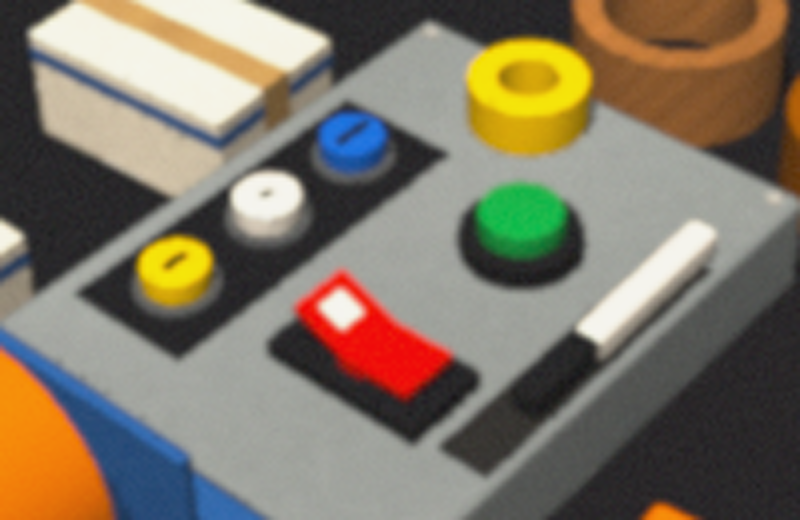

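```bash
cat > fit.py <<'E'
from station import *
import numpy as np
from scipy.optimize import least_squares
obj=np.array([[50,55,66],[50,0,66],[50,-55,66],[-45,-55,73],[-45,40,68]])/1e3
corn=np.array([[95,-160,50],[-120,-160,50]])/1e3
top=np.array([[247,136],[355,165],[464,194],[409,373],[219,322],[688,172],[578,570]])/[3.5,600/180]+[160,170]
side=np.array([[175,258],[267,190],[353,132],[521,203],[378,336]])/4+220
side=np.array([[175,258],[267,190],[353,132],[521,203]])/4+[220,220]
F={}
for n in('top','side'):
    f=grab_frame(n);F[n]=f
def proj(f,P,k=0):
    E=f['extrinsics'];c=P@E[:3,:3].T+E[:3,3];x=c[:,0]/-c[:,2];y=-c[:,1]/-c[:,2]
    r2=x*x+y*y;g=1+k*r2;fl=240/np.tan(np.radians(f['vfov'])/2)
    return np.c_[f['cx']+fl*x*g,f['cy']+fl*y*g]
def W(p,o):
    c,s=np.cos(p[2]),np.sin(p[2]);return np.c_[p[0]+c*o[:,0]-s*o[:,1],p[1]+s*o[:,0]+c*o[:,1],o[:,2]]
otop=np.r_[obj,corn];oside=obj[:4]
if __name__=='__main__':
  rt=lambda p:(proj(F['top'],W(p,otop),p[3] if len(p)>3 else 0)-top).ravel()
  rs=lambda p:(proj(F['side'],W(p,oside),p[4] if len(p)>4 else 0)-side).ravel()
  for nm,fn,p0 in(('top',rt,[.5,.1,-.2]),('side',rs,[.5,.1,-.2]),('both',lambda p:np.r_[rt(p),rs(p)],[.5,.1,-.2]),('bothk',lambda p:np.r_[rt(p),rs(p)],[.5,.1,-.2,0,0])):
    r=least_squares(fn,p0,x_scale=.1);print(nm,r.x.round(4),r.fun.round(1))
  p=r.x
  names='yellow white blue start pivot onhalf'.split()
  for a,b in zip(names,W(p,np.r_[obj,[[-.025,.04,.076]]])):print(a,b.round(4))
E
python3 fit.py
```

```text
top [ 0.5295  0.0539 -0.2972] [-0.4 -0.1 -0.2 -0.2 -0.2 -0.2 -0.1 -0.  -0.3  0.1  1.1 -0.8  0.   1.1]
side [ 0.5289  0.0553 -0.2952] [-0.1  0.1 -0.1  0.3 -0.2 -0.9  0.4  0.4]
both [ 0.5294  0.0542 -0.2962] [-0.6  0.  -0.4 -0.1 -0.4 -0.2 -0.2  0.  -0.4  0.2  0.9 -0.8 -0.   1.1
 -0.  -0.4 -0.  -0.2 -0.2 -1.3  0.4  0. ]
bothk [ 0.5292  0.0545 -0.2971 -0.2342  0.1191] [-0.   0.4 -0.3  0.1 -0.5 -0.  -0.3  0.1  0.2  0.1  0.6 -0.6 -0.5  0.1
 -0.1 -0.2 -0.  -0.1 -0.1 -1.2  0.4  0.2]
yellow [0.5931 0.0924 0.066 ]
white [0.577  0.0398 0.066 ]
blue [ 0.5609 -0.0128  0.066 ]
start [0.47  0.015 0.073]
pivot [0.4978 0.1059 0.068 ]
onhalf [0.517 0.1   0.076]
```

```bash
cat > h.py <<'E'
from station import *
import numpy as np
from scipy.spatial.transform import Rotation as R
P=np.array([.5293,.0543,-.297])
c,s=np.cos(P[2]),np.sin(P[2]);M=np.array([[c,-s,0],[s,c,0],[0,0,1.]])
def mw(o): return M@np.array(o)/1e3+[P[0],P[1],0]
def rep():
    st=get_state();T=R.from_euler('xyz',st['ee_rot']).as_matrix();p=st['eef_pos']
    print('t',round(st['t'],2),'tcp',p.round(4),'mach mm',(M.T@(p-[P[0],P[1],0])*1e3).round(1),'F',np.round(st['force'],1),'w',round(st['width'],4))
    print('tool axes in machine (cols x,y,z)\n',(M.T@T).round(3))
    best=None
    for sg in(1,-1):
        z=sg*M[:,1];x=np.array([0,0,-1.]);D=np.c_[x,np.cross(z,x),z]
        rv=R.from_matrix(T.T@D).as_rotvec();print('turn',sg,rv.round(4))
    return T,p
def go(o):
    T,p=rep();print(o,'shift',(T.T@(mw(o)-p)).round(4))
E
python3 - <<'E'
from h import *
go([-25,40,120]);print(get_state()['q'].round(3))
E
```

```text
t 0.2 tcp [0.2332 0.6331 0.226 ] mach mm [-452.6  466.8  226. ] F [ 0.4  0.6 -0.8] w 0.0877
tool axes in machine (cols x,y,z)
 [[ 0.     0.998 -0.056]
 [-0.001 -0.056 -0.998]
 [-1.     0.     0.001]]
turn 1 [ 3.0857e+00 -1.0000e-04 -1.5000e-03]
turn -1 [-0.0559  0.001  -0.0001]
[-25, 40, 120] shift [0.1064 0.4507 0.4022]
[ 1.506  0.359  0.011 -0.    -1.224 -0.288]
```

```bash
python3 -m crank '[[0,0.05,0.045,-0.01,0,0,0],[0,0.1,0.09,-0.02,0,0,0],[0,0.15,0.134,-0.03,0,0,0],[0,0.2,0.178,-0.04,0,0,0],[0,0.25,0.223,-0.056,0,0,0],[0,0.3,0.268,-0.056,0,0,0],[0,0.35,0.312,-0.056,0,0,0],[0,0.4,0.357,-0.056,0,0,0],[0,0.44,0.39,-0.056,0,0,0],[0,0.4507,0.4022,-0.056,0,0,0]]' 30
python3 - <<'E'
from h import *
go([-25,40,100])
E
```

```text
t: 1.45
eef_pos: [0.5179, 0.0979, 0.2266]
ee_rot: [1.331, 1.571, -0.538]
force: [0.9, 0.3, -0.1]
width: 0.0005
t 1.45 tcp [0.5179 0.0979 0.2266] mach mm [-23.6  38.3 226.6] F [ 0.9  0.3 -0.1] w 0.0005
tool axes in machine (cols x,y,z)
 [[ 0.     1.    -0.001]
 [-0.    -0.001 -1.   ]
 [-1.     0.     0.   ]]
turn 1 [ 3.1404e+00 -1.0000e-04 -0.0000e+00]
turn -1 [-0.0012  0.     -0.0001]
[-25, 40, 100] shift [ 0.1266 -0.0014 -0.0017]
```

```bash
python3 -m crank '[[0.05,-0.001,-0.0015,0,0,0,0],[0.1,-0.0014,-0.0017,0,0,0,0],[0.1266,-0.0014,-0.0017,0,0,0,0],[0.1266,-0.0014,-0.0017,0,0,0,0]]'
python3 - <<'E'
from h import *
import cv2
go([-25,40,82])
a=grab_frame('top')['pixels'][170:350,160:370,::-1];b=grab_frame('side')['pixels'][180:380,200:440,::-1]
cv2.imwrite('pics/t1.png',cv2.resize(a,None,fx=3,fy=3));cv2.imwrite('pics/s1.png',cv2.resize(b,None,fx=3,fy=3))
E
```

```text
t: 1.95
eef_pos: [0.515, 0.1014, 0.0981]
ee_rot: [-0.757, 1.566, -2.625]
force: [0.2, -0.2, 0.4]
width: 0.0004
t 1.95 tcp [0.515  0.1014 0.0981] mach mm [-27.5  40.9  98.1] F [ 0.2 -0.2  0.4] w 0.0004
tool axes in machine (cols x,y,z)
 [[-0.003  1.    -0.   ]
 [-0.003 -0.    -1.   ]
 [-1.    -0.003  0.003]]
turn 1 [ 3.1414  0.005  -0.0053]
turn -1 [-0.0001  0.0034  0.0032]
[-25, 40, 82] shift [0.0161 0.0025 0.0008]
```

View pics/s1.png

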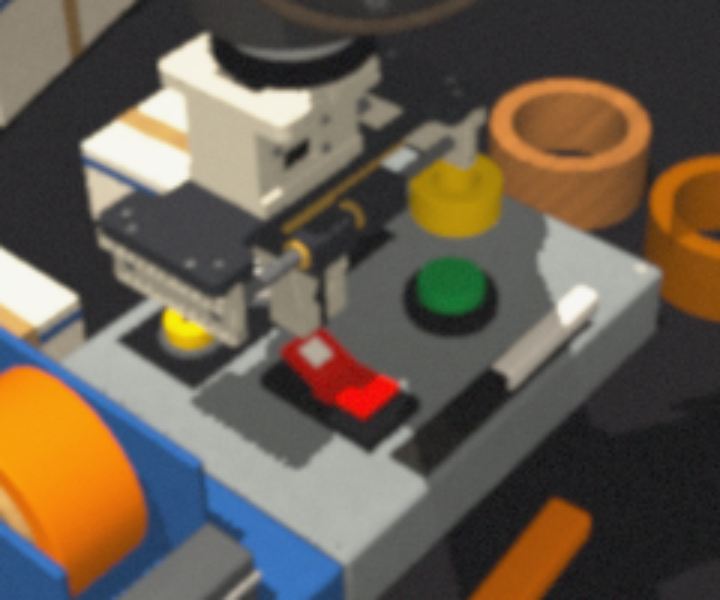

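View pics/t1.png

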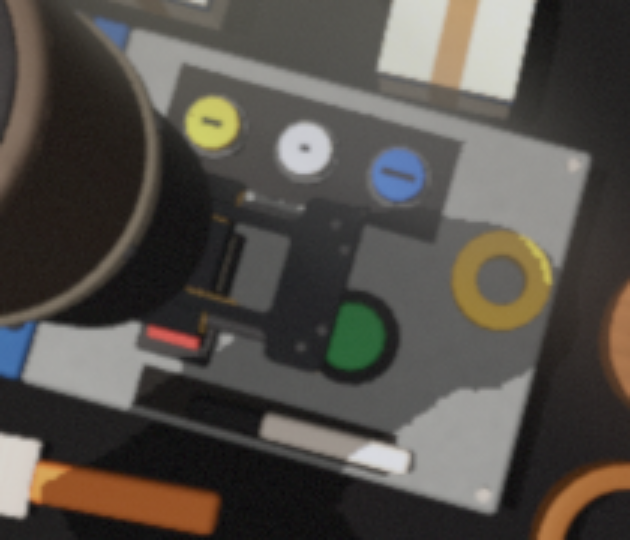

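```bash
python3 -m crank '[[0.010,0.003,0.0005,0,0,0,0],[0.016,0.003,0.0005,0,0,0,0],[0.020,0.003,0.0005,0,0,0,0],[0.020,0.003,0.0005,0,0,0,0]]'
python3 -c "from h import *;go([-24,40,68])"
```

```text
t: 2.55
eef_pos: [0.5192, 0.1009, 0.0799]
ee_rot: [0.463, 1.571, -1.405]
force: [0.4, -0.3, 0.2]
width: 0.0006
t 2.55 tcp [0.5192 0.1009 0.0799] mach mm [-23.3  41.6  79.9] F [ 0.4 -0.3  0.2] w 0.0006
tool axes in machine (cols x,y,z)
 [[ 0.  1.  0.]
 [-0.  0. -1.]
 [-1.  0.  0.]]
turn 1 [-3.1413e+00  1.0000e-04  2.0000e-04]
turn -1 [ 0.0003  0.0001 -0.0001]
[-24, 40, 68] shift [ 0.0119 -0.0007  0.0016]
```

```bash
python3 -m crank '[[0.003,0,0.0015,0,0,0,0],[0.006,0,0.0015,0,0,0,0],[0.008,0,0.0015,0,0,0,0],[0.010,0,0.0015,0,0,0,0],[0.0115,0,0.0015,0,0,0,0],[0.0115,0,0.0015,0,0,0,0],[0.0115,0,0.0015,0,0,0,0]]'
python3 -c "from h import *;go([-24,40,68])"
```

```text
t: 3.42
eef_pos: [0.5184, 0.0994, 0.0683]
ee_rot: [-0.967, 1.57, -2.835]
force: [0.8, 0.4, 0.8]
width: 0.0005
t 3.42 tcp [0.5184 0.0994 0.0683] mach mm [-23.6  40.   68.3] F [0.8 0.4 0.8] w 0.0005
tool axes in machine (cols x,y,z)
 [[-0.  1.  0.]
 [-0.  0. -1.]
 [-1. -0.  0.]]
turn 1 [-3.1414e+00 -6.0000e-04  4.0000e-04]
turn -1 [0.0001 0.0003 0.0004]
[-24, 40, 68] shift [ 0.0003 -0.0004 -0.    ]
```

```bash
python3 -m crank '[[0.001,0,0,0,0,0,0],[0.001,0,0,0,0,0,0]]'; python3 -m crank '[[0.001,0,0,0,0,0,0],[0.001,0,0,0,0,0,0]]'
```

```text
t: 3.68
eef_pos: [0.5185, 0.0994, 0.0682]
ee_rot: [-0.007, 1.571, -1.874]
force: [-1.9, -0.1, 9.4]
width: 0.0007
t: 3.92
eef_pos: [0.5185, 0.0994, 0.068]
ee_rot: [1.343, 1.57, -0.524]
force: [-6.4, -0.7, 18.6]
width: 0.0007
```

```bash
python3 -m crank '[[-0.01,0,0,0,0,0,0],[-0.03,0,0,0,0,0,0],[-0.045,0,0,0,0,0,0],[-0.045,0,0,0,0,0,0]]'
python3 - <<'E'
from h import *
import cv2
go([50,-55,110])
b=grab_frame('side')['pixels'][180:380,200:440,::-1]
cv2.imwrite('pics/s2.png',cv2.resize(b,None,fx=3,fy=3))
E
```

```text
t: 4.42
eef_pos: [0.5192, 0.0999, 0.1125]
ee_rot: [2.427, 1.569, 0.559]
force: [-0.7, 0.5, -0.1]
width: 0.0006
t 4.42 tcp [0.5192 0.0999 0.1125] mach mm [-23.   40.6 112.5] F [-0.7  0.5 -0.1] w 0.0006
tool axes in machine (cols x,y,z)
 [[ 0.001  1.     0.   ]
 [ 0.002  0.    -1.   ]
 [-1.     0.001 -0.002]]
turn 1 [-3.1414e+00  2.3000e-03 -2.6000e-03]
turn -1 [ 0.0002 -0.0017 -0.0014]
[50, -55, 110] shift [0.0025 0.0729 0.0956]
```

View pics/s2.png

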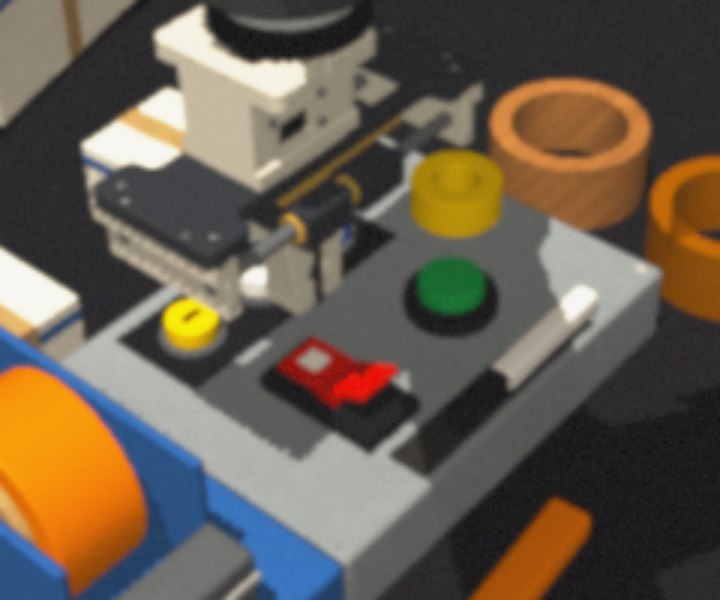

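The rocker is tipped: the marked far half (crop 318,362) lies level and the near half (370,382) is raised. Next is the blue key.

```bash
python3 -m crank '[[0,0.03,0.04,0,0,0,0],[0,0.06,0.08,0,0,0,0],[0.005,0.073,0.0956,0,0,0,0],[0.02,0.073,0.0956,0,0,0,0],[0.032,0.073,0.0956,0,0,0,0],[0.032,0.073,0.0956,0,0,0,0]]'
python3 -c "from h import *;go([50,-55,59])"
```

```text
t: 5.22
eef_pos: [0.5592, -0.0128, 0.0778]
ee_rot: [-1.024, 1.568, -2.89]
force: [-0.6, -0.2, 0.4]
width: 0.0003
t 5.22 tcp [ 0.5592 -0.0128  0.0778] mach mm [ 48.2 -55.4  77.8] F [-0.6 -0.2  0.4] w 0.0003
tool axes in machine (cols x,y,z)
 [[-0.003  1.     0.001]
 [-0.002  0.001 -1.   ]
 [-1.    -0.003  0.002]]
turn 1 [-3.1406e+00 -4.2000e-03  2.6000e-03]
turn -1 [0.001  0.0016 0.0027]
[50, -55, 59] shift [ 0.0188  0.0018 -0.0005]
```

```bash
python3 -m crank '[[0.006,0.0005,-0.0005,0,0,0,0],[0.010,0.0005,-0.0005,0,0,0,0],[0.013,0.0005,-0.0005,0,0,0,0],[0.016,0.0005,-0.0005,0,0,0,0],[0.018,0.0005,-0.0005,0,0,0,0],[0.0185,0.0005,-0.0005,0,0,0,0],[0.0185,0.0005,-0.0005,0,0,0,0]]'
python3 -c "from h import *;go([50,-55,59])"
```

```text
t: 6.1
eef_pos: [0.5613, -0.0129, 0.0611]
ee_rot: [2.21, 1.57, 0.343]
force: [-0.1, 1.4, 1.8]
width: -0.0
t 6.1 tcp [ 0.5613 -0.0129  0.0611] mach mm [ 50.2 -54.9  61.1] F [-0.1  1.4  1.8] w -0.0
tool axes in machine (cols x,y,z)
 [[ 0.  1.  0.]
 [ 0.  0. -1.]
 [-1.  0. -0.]]
turn 1 [-3.1414e+00  4.0000e-04 -3.0000e-04]
turn -1 [ 0.0002 -0.0002 -0.0003]
[50, -55, 59] shift [ 0.0021 -0.0002  0.0001]
```

```bash
python3 -m crank '[[0.0015,0,0,0,0,0,0],[0.0025,0,0,0,0,0,0],[0.0025,0,0,0,0,0,0]]'; python3 -m crank '[[0.001,0,0,0,0,0,0],[0.001,0,0,0,0,0,0]]'
```

```text
t: 6.48
eef_pos: [0.5613, -0.0129, 0.0592]
ee_rot: [1.855, 1.57, -0.012]
force: [-4.5, 2.2, 11.0]
width: 0.0005
t: 6.72
eef_pos: [0.5613, -0.0129, 0.0591]
ee_rot: [1.727, 1.57, -0.14]
force: [-7.3, 3.3, 18.6]
width: 0.0008
```

```bash
python3 -m crank '[[-0.01,0,0,0,0,0,0],[-0.03,0,0,0,0,0,0],[-0.05,0,0,0,0,0,0],[-0.05,-0.045,0,0,0,0,0],[-0.05,-0.09,0,0,0,0,0],[-0.05,-0.095,0,0,0,0,0],[-0.05,-0.095,0,0,0,0,0]]'
python3 - <<'E'
from h import *
import cv2
go([-45,-55,78])
b=grab_frame('side')['pixels'][180:380,200:440,::-1]
a=grab_frame('top')['pixels'][170:350,160:370,::-1]
cv2.imwrite('pics/s3.png',cv2.resize(b,None,fx=3,fy=3))
cv2.imwrite('pics/t3.png',cv2.resize(a,None,fx=3,fy=3))
E
```

```text
t: 7.6
eef_pos: [0.4707, 0.015, 0.1079]
ee_rot: [2.032, 1.57, 0.166]
force: [0.9, -0.2, -0.2]
width: 0.0002
t 7.6 tcp [0.4707 0.015  0.1079] mach mm [-44.5 -54.7 107.9] F [ 0.9 -0.2 -0.2] w 0.0002
tool axes in machine (cols x,y,z)
 [[ 0.001  1.     0.001]
 [ 0.001  0.001 -1.   ]
 [-1.     0.001 -0.001]]
turn 1 [-3.1405e+00  1.6000e-03 -8.0000e-04]
turn -1 [ 0.0011 -0.0005 -0.0011]
[-45, -55, 78] shift [ 0.0299 -0.0005  0.0003]
```

View pics/s3.png

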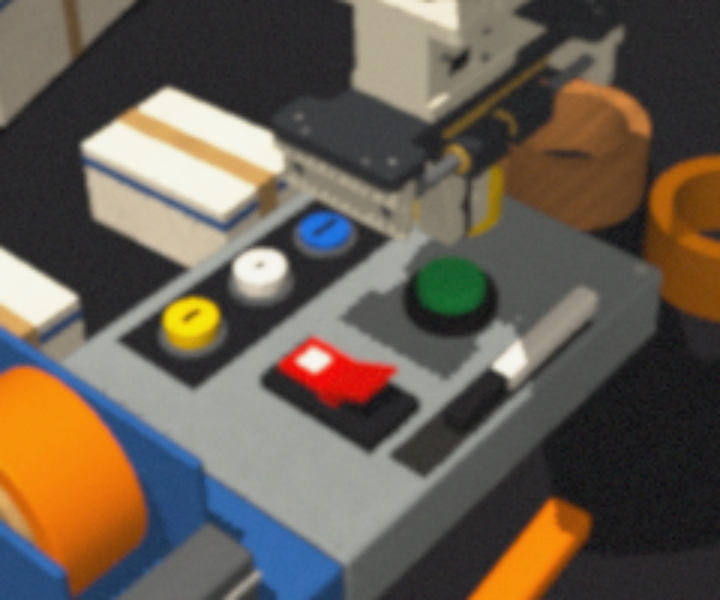

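View pics/t3.png

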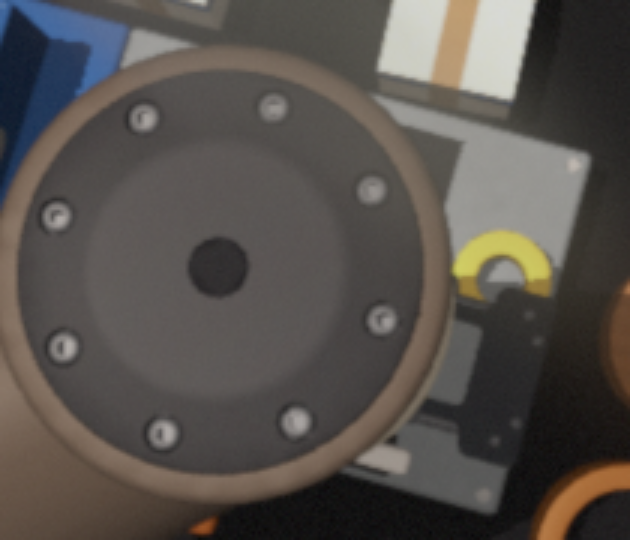

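The blue cap (325,231) now sits low in its collar, while white and yellow stand up. The rocker is still on. Next is the start key.

```bash
python3 -m crank '[[0.012,0,0,0,0,0,0],[0.024,0,0,0,0,0,0],[0.03,0,0,0,0,0,0],[0.03,0,0,0,0,0,0]]'; python3 -m crank '[[0.003,0,0,0,0,0,0],[0.006,0,0,0,0,0,0],[0.009,0,0,0,0,0,0],[0.012,0,0,0,0,0,0],[0.014,0,0,0,0,0,0],[0.015,0,0,0,0,0,0],[0.015,0,0,0,0,0,0]]'
```

```text
t: 8.2
eef_pos: [0.4699, 0.0145, 0.0766]
ee_rot: [-0.821, 1.569, -2.688]
force: [0.3, 0.0, -0.5]
width: 0.0006
t: 9.07
eef_pos: [0.4709, 0.015, 0.0656]
ee_rot: [1.811, 1.569, -0.055]
force: [-14.6, 2.5, 43.5]
width: 0.0002
```

```bash
python3 -m crank '[[-0.0015,0,0,0,0,0,0],[-0.0015,0,0,0,0,0,0],[-0.0015,0,0,0,0,0,0],[-0.0015,0,0,0,0,0,0],[-0.0015,0,0,0,0,0,0],[-0.0015,0,0,0,0,0,0]]';python3 -m crank '[[0,0,0,0,0,0,0],[0,0,0,0,0,0,0],[0,0,0,0,0,0,0],[0,0,0,0,0,0,0],[0,0,0,0,0,0,0],[0,0,0,0,0,0,0],[0,0,0,0,0,0,0]]';  python3 -m crank '[[-0.02,0,0,0,0,0,0],[-0.06,0,0,0,0,0,0],[-0.1,0,0,0,0,0,0],[-0.14,0,0,0,0,0,0],[-0.16,0,0,0,0,0,0],[-0.16,-0.04,-0.04,0,0,0,0],[-0.16,-0.04,-0.08,0,0,0,0],[-0.16,-0.04,-0.12,0,0,0,0],[-0.16,-0.04,-0.12,0,0,0,0]]'
python3 - <<'E'
from h import *
import cv2
rep()
b=grab_frame('side')['pixels'][180:380,200:440,::-1]
a=grab_frame('top')['pixels'][:,:,::-1]
cv2.imwrite('pics/s4.png',cv2.resize(b,None,fx=3,fy=3))
cv2.imwrite('pics/t4.png',a)
E
```

```text
t: 9.82
eef_pos: [0.4708, 0.0149, 0.0659]
ee_rot: [1.907, 1.569, 0.041]
force: [-8.6, 2.2, 26.8]
width: 0.0006
t: 10.7
eef_pos: [0.4708, 0.0149, 0.0659]
ee_rot: [1.927, 1.569, 0.061]
force: [-8.7, 1.0, 27.6]
width: 0.0003
t: 11.82
eef_pos: [0.4675, 0.1433, 0.2234]
ee_rot: [-0.825, 1.57, -2.69]
force: [-0.6, -1.5, 0.5]
width: 0.0003
t 11.82 tcp [0.4675 0.1433 0.2234] mach mm [-85.1  67.  223.4] F [-0.6 -1.5  0.5] w 0.0003
tool axes in machine (cols x,y,z)
 [[-0.     1.     0.002]
 [-0.     0.002 -1.   ]
 [-1.    -0.     0.   ]]
turn 1 [-3.1392e+00 -6.0000e-04  5.0000e-04]
turn -1 [0.0024 0.0003 0.0004]
```

View pics/s4.png

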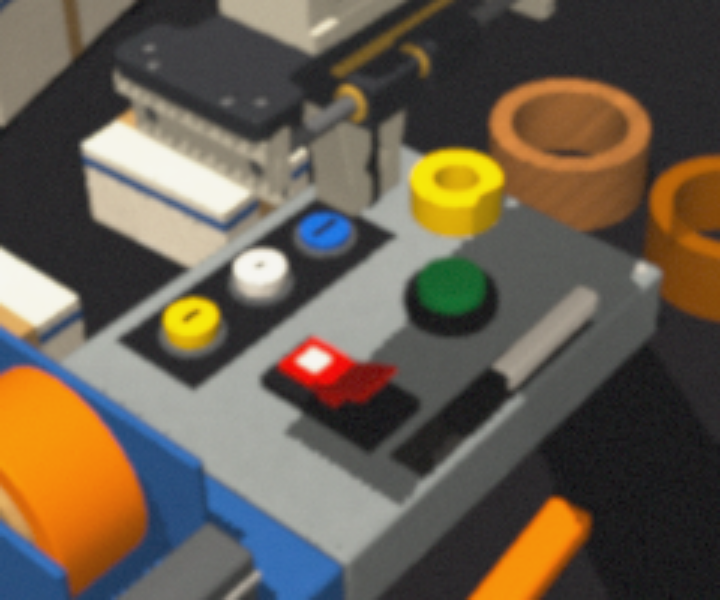

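View pics/t4.png

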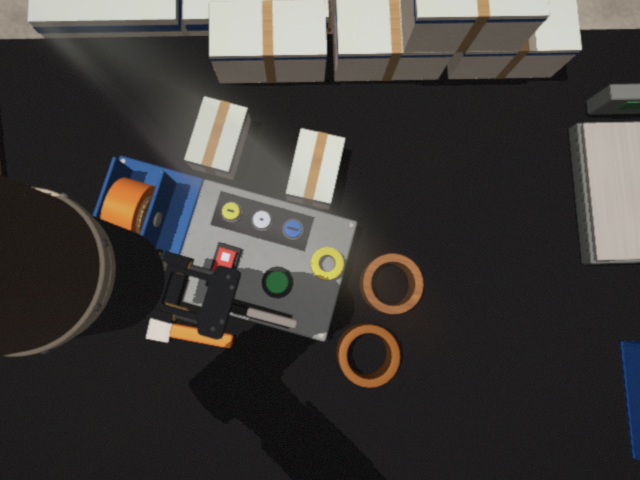

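The pictures show the rocker on (white mark at 313,360 level), the blue key low at (325,231), the yellow and white keys up, and the green key back up at (450,287). All loose objects are where they were, and the arm is clear.

```bash
python3 -c "from station import *;print(job_done())"
```

```text
the job is handed in; nothing more can be done
None
```

The job is done and handed in at about 12 s on the robot's clock. I pressed the controls with closed fingers in the order asked:

1. **Rocker:** I pressed the white-marked half down to its stop. The fingertip reached 68 mm at about 19 N.
2. **Blue key:** I pressed it to its stop. The fingertip reached 59 mm at about 19 N, and the key stayed down.
3. **Start key:** I pressed it to its stop at 66 mm, held it for about 1.9 s, and let it come back up.

The last pictures show the rocker on, the blue key down, the yellow and white keys up, and the green key up. Nothing loose looks moved, and the arm is clear of everything.

When the start key bottomed out, the fingertip force reached about 44 N for a moment, more than I intended. I eased it to about 27 N for the rest of the hold. That is well below the 120 N wrist limit. The 40 N limit applies to the arm and the gripper's body, and this force was on the fingertips.

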